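Load the bench shaker from a pile of nested trays and start it

ROBOT

A 7-joint arm with a two-finger parallel gripper is mounted at the origin on a cart in front of the work surface, level with it; the furniture and walls round the work are solid. World frame = base frame: x ahead of the robot, y to its left, z up, the work surface at z = 0. Lengths are in mm, angles in rad, forces in N, time in s.
With the tool pointing down it reaches from about 400 to 875 mm from the base axis. Payload 4.4 kg.
Tool frame: the origin (TCP) lies at the very end of the fingers, on their centre line; the grasp point (between the pads) lies 19 mm behind it; z points along the fingers, y is the line along which they close (so a half turn about z gives the same grasp; the last joint's range is limited). The gripper opens to 85 mm and grips with 20 to 120 N. Pads are 22 mm wide; open, the fingers measure 114 mm over their backs; the gripper's body (76 mm by 85 mm) begins 54 mm behind the grasp point. The pads swing forward as they close: fully open they stand 13 mm farther back than shut.
Start: joints at [1.037, 0.628, 0.038, 1.517, -0.027, 0.996, -0.02], TCP at [293.129, -580.167, 231.313] pointing down, gripper open.
Joint ranges: [-3.06, 3.06], [-0.37, 2.12], [-1.25, 1.32], [0.18, 2.47], [-1.1, 4.24], [0.23, 1.98], [-2.94, 2.94]. Speed limits (rad/s): [2.57, 2.57, 3.14, 3.14, 3.14, 3.14, 3.14].

INTERFACE

Orientations are given as [roll, pitch, yaw] about the fixed x, y, z axes, in that order (R = Rz(yaw) Ry(pitch) Rx(roll)).
In Python, from cell import read_state, get_image, camera_params, finish_job gives the robot as it stands.
- The arm moves only by the tool arm_command, never from a script. Its argument "deltas" is a list of rows, each an object of numbers: "dx", "dy", "dz": the shift along the world's x, y, z in m; "yaw": the turn about the world's z in degrees; "jaw": the opening, from 0 (shut) to 1 (fully open). A call has 1 to 20 rows; each row is the pose to reach, as a shift and turn from the pose commanded when the call began; what a row does not reach only later rows make up. A row lasts 1/10 s, in which the tool goes at most 50 mm and 8.59 degrees, less where a joint would pass 70% of its speed; a pose out of reach is approached as far as the arm can. A call with a gripper value outside its range is refused whole. The fingers move at their own pace and stop on an object; the grip force is fixed at half the most. Time passes only in rows, so rows that repeat a pose let the fingers close. It gives the time, the measured TCP pose, the force, the opening and the grip force at its end, in the units of the state.
- read_state(): the state, without advancing time (a new reading comes with each control period).
- get_image(name): name is "scene" or "top"; returns (picture, depth): 400x640x3 uint8, red, green, blue; 400x640 float32, mm along the optical axis (not along the pixel's ray), 0 where there is no reading.
- camera_params(name): a dict with "camera_matrix" (3x3 intrinsics, pixels), "extrinsics" (4x4, takes a point from camera to world coordinates). Camera axes: x right, y down, z forward; pixel columns grow to the right and rows downward; lengths in mm; the calibration is good to about 2 mm. A picture is of the moment at which its call begins. camera_params takes no time and is no camera call.
- finish_job(): hands the job in; it is judged then, once.
The state is a dict: "clock": time; "qpos": joint angles; "qd": joint speeds; "tau": joint torques, N m; "eef_pos": TCP position; "tool_rot": TCP orientation; "force": force on the tool from outside, world axes, zero at the start; "torque": the same for the moment, N m; "width": finger opening in mm; "gripper_force": force on a finger pad.
Only numpy, scipy, OpenCV 4.12 (cv2) and the standard library are available. Lean on these libraries where they do the work, as an engineer would, in place of code of your own. Each camera call takes 0.05 s, during which the arm holds its last target. There are 200 camera calls.

TASK

Load every sample tray from the pile onto the shaker, each seated level in a bay of its own; if the stand's cover was left lying in a shaker bay, clear it out of the way when its bay is needed. Once all trays are loaded and let go, press the three keys of the control pad fully down, one at a time: first the round key, then the square key, then the bar key. Finish with that cover, if there is one, seated flat on the empty stand, and all keys released.

Things in the scene. Friction and masses are not known exactly. Their poses are not given: they have to be found in the camera images.
- tray_1: stackable sample tray, bare aluminium, open on top; all trays are alike. Origin at the centre of the underside of its foot. Foot 89 x 41 mm, z 0 to 6 mm; body 100 mm (own x) by 52 mm (own y), z 6 mm (shoulder) to 30 mm (rim), walls 3 mm, mouth 94 x 46 mm. About 120 g. Grip it across the 52 mm by the outer walls.
- tray_2: as tray_1, which is the lowest of the pile, in the stand. Trays nest: a foot drops 6 mm into the mouth below (2.5 mm play each side) and the shoulder rests on the rim, so the pile rises 24 mm a tray.
- tray_3: as tray_1. It is the top one of a pile of three, or absent (None): then the pile is only tray_1 with tray_2 on it.
- cover: flat steel cover of the stand, about 100 g, lying in the shaker's middle bay at the start, or absent (None). Origin at the centre of the underside of its foot; foot as on the trays, z 0 to 6 mm; plate 100 mm (own x) by 52 mm (own y), z 6 to 10 mm; black grip block 40 mm (x) by 20 mm (y), z 10 to 38 mm, in the middle: grip it across the 20 mm. On the bench it lies steadily on its foot.
- stand_seat (a point): where the origin of the lowest tray, or of the cover on the empty stand, rests, 16 mm above the bench. Fixed grey stand: base 114 x 66 x 10 mm, rim 100 x 52 mm (long side along this x) with its top 22 mm above the bench, mouth as in a tray.
- bay_1 (a point): where the origin of a tray seated in this bay rests, 50 mm above the bench. Bay: a rim 101 x 53 mm, long side along this x, top 56 mm above the bench, mouth 95 x 47 mm; the foot drops into it (3 mm play each side), the shoulder rests on it, either way round. The fixed shaker's deck is 118 x 246 mm; its bays lie side by side along y, 79 mm apart.
- bay_2 (a point): the middle bay, as bay_1
- bay_3 (a point): the bay at the +y end, as bay_1
- round_top (a point): centre of the top face of the round key's cap (30 mm across), 46 mm above the bench when up. Three grey keys stand in a row, 52 mm apart, along a fixed black pad (168 x 68 x 22 mm) between pile and shaker; which key is where in the row varies. The caps stand 22 mm above their base plates.
- square_top (a point): centre of the top face of the square key's cap (27 x 27 mm), same height
- bar_top (a point): centre of the top face of the bar key's cap (a narrow bar, 14 mm along the row, 46 mm across it), same height
- round_key (a joint): travel of the round key in m: 0 up, 0.006 fully down; a spring pushes it back up, about 4.7 N when fully down; it counts as pressed beyond 0.004
- square_key (a joint): the same for the square key
- bar_key (a joint): the same for the bar key

How it is judged:
By the outcome, as a careful person would: the job done as asked, in the order asked, and still so for the second after the job is handed in, with the robot touching nothing.
Of tray_3, cover only 1 to 2 are there at a start; the rules pass over those that are not, and their reading is None.
At some moment in a run one of cover may be knocked a few centimetres aside while the robot is not near it.
Once in a run the grip may slacken for a moment while it holds something.
It also fails if it takes over 210 s, if anything falls off the work surface, if the arm or the gripper's body presses on something with over 40 N, if the wrist force passes 120 N, or if a joint passes its speed limit or range.

## Working session

There is one attempt and no reset: what is moved stays moved. The work goes in short steps, Python scripts to look and compute and a tool call to move; the robot and the scene stay as the last step left them, time stands still between calls to the robot, and variables do not carry over. Pictures are saved under pics/ and viewed, at most 14 in all, crops included, and the job is handed in when it is done.

Besides the shell and the picture viewer there is one more tool, called after "Request:" as name([rows], argument=value, ...), one row to a line, values as JSON. arm_command: Moves the arm, as the interface text tells. Its arguments: {"type":"object","properties":{"deltas":{"type":"array"}},"required":["deltas"]}

```bash
mkdir -p pics; ls; cat > h.py <<'E'
import numpy as np, cv2
from cell import *
def look(cam,tag):
    im,d=get_image(cam); cv2.imwrite(f'pics/{tag}.png',im[...,::-1]); np.save(f'pics/{tag}.npy',d); return im,d
def cloud(cam,d):
    p=camera_params(cam);K=p['camera_matrix'];K=np.array(K);T=np.array(p['extrinsics'])
    v,u=np.mgrid[:d.shape[0],:d.shape[1]]
    P=np.stack([(u-K[0,2])/K[0,0]*d,(v-K[1,2])/K[1,1]*d,d],-1)
    return P@T[:3,:3].T+T[:3,3]
E
python3 - <<'E'
from h import *
look('top','t0');look('scene','s0')
print(read_state()); print(camera_params('top')); print(camera_params('scene'))
E
```

```text
pics
{'clock': 0.1, 'qpos': array([ 1.03717352,  0.62925074,  0.03841703,  1.51826237, -0.02698924,
        0.99630222, -0.02001993]), 'qd': array([ 0.00089956, -0.00243966,  0.00106273, -0.00094957, -0.00083917,
        0.00085694,  0.00132158]), 'tau': array([ 3.34345081e-03, -5.64537692e+01,  1.23051502e+00, -1.93973994e+01,
        1.13172378e-02,  5.41133704e-03, -1.25353833e-05]), 'eef_pos': array([ 292.9011291 , -579.64107655,  230.48422135]), 'tool_rot': array([-3.13988707e+00,  9.70519929e-06,  4.67831304e-01]), 'force': array([-0.22991628,  0.21587781,  0.25745208]), 'torque': array([-0.05477064, -0.00973364, -0.01360784]), 'gripper_force': 0.0, 'width': 85.1395226430796}
{'camera_matrix': array([[505.90677375,   0.        , 313.97576335],
       [  0.        , 505.90677375, 190.93987723],
       [  0.        ,   0.        ,   1.        ]]), 'extrinsics': array([[-6.69053801e-03, -9.96624654e-01,  8.18201443e-02,
         3.93492731e+02],
       [-9.99928621e-01,  7.47775127e-03,  9.31861992e-03,
         1.28815039e+02],
       [-9.89899704e-03, -8.17519574e-02, -9.96603546e-01,
         1.35631850e+03],
       [ 0.00000000e+00,  0.00000000e+00,  0.00000000e+00,
         1.00000000e+00]])}
{'camera_matrix': array([[466.14388153,   0.        , 318.83417258],
       [  0.        , 466.14388153, 202.68488804],
       [  0.        ,   0.        ,   1.        ]]), 'extrinsics': array([[-7.01696802e-01, -4.36901607e-01,  5.62795331e-01,
        -1.62303709e+02],
       [-7.12444203e-01,  4.37698182e-01, -5.48492077e-01,
         7.64509941e+02],
       [-6.69742381e-03, -7.85835407e-01, -6.18399432e-01,
         7.93962894e+02],
       [ 0.00000000e+00,  0.00000000e+00,  0.00000000e+00,
         1.00000000e+00]])}
```

View pics/t0.png

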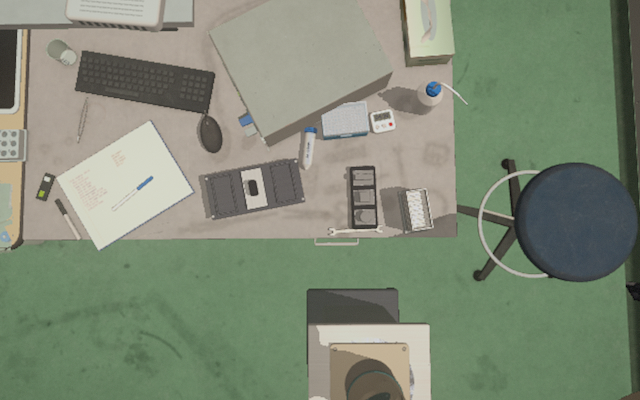

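View pics/s0.png

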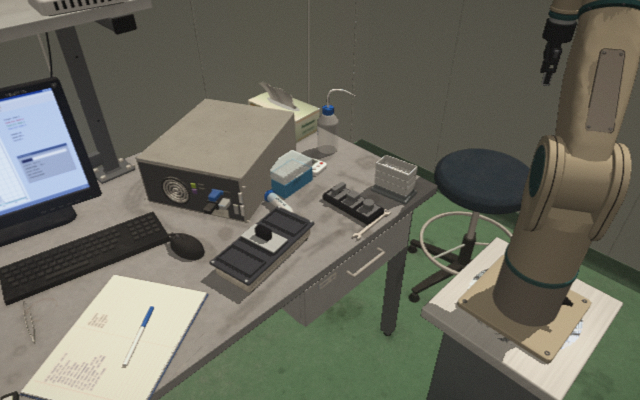

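The top view shows the shaker around (253,188) with the cover in its middle bay. The key pad is at (363,197) and the pile at (417,210). I'll enlarge the crops and measure from depth.

```bash
python3 - <<'E'
from h import *
d=np.load('pics/t0.npy');P=cloud('top',d);im=cv2.imread('pics/t0.png')
cv2.imwrite('pics/t0c.png',cv2.resize(im[150:245,340:440],None,fx=6,fy=6,interpolation=cv2.INTER_CUBIC))
cv2.imwrite('pics/t0d.png',cv2.resize(im[150:225,195:310],None,fx=6,fy=6,interpolation=cv2.INTER_CUBIC))
def rect(name,u0,u1,v0,v1,z0,z1):
    Q=P[v0:v1,u0:u1].reshape(-1,3);Q=Q[(Q[:,2]>z0)&(Q[:,2]<z1)]
    if len(Q)<5: print(name,len(Q));return
    (c,s,a)=cv2.minAreaRect(Q[:,:2].astype(np.float32));print(name,len(Q),'c',np.round(c,1),'s',np.round(s,1),'a',round(a,2),'z',np.round(np.percentile(Q[:,2],[10,50,90]),1))
rect('pile',395,437,180,237,35,110)
rect('piletop',395,437,180,237,60,110)
rect('pad',340,382,158,234,12,60)
rect('keys',340,382,158,234,38,60)
rect('shaker',195,308,152,224,25,64)
rect('rims',195,308,152,224,51,60)
rect('block',195,308,152,224,76,100)
rect('covplate',240,268,160,220,56,66)
np.set_printoptions(linewidth=250)
print(np.round(P[180:237,400:434:2,2]).astype(int)[::2])
E
```

```text
pile 992 c [ 451.  -119.8] s [100.2  54. ] a 8.54 z [67.2 73.4 92.8]
piletop 928 c [ 451.  -119.8] s [100.2  54. ] a 8.54 z [69.4 73.7 93. ]
pad 1626 c [484.7  20.6] s [173.9 108.4] a 1.08 z [19.1 23.9 46.1]
keys 311 c [483.7  16.4] s [ 44.3 122.8] a 87.76 z [42.3 46.2 49.2]
shaker 4127 c [518.4 283.7] s [130.3 278.1] a 10.96 z [45.  49.3 59.3]
rims 1066 c [508.8 296.7] s [116.5 242.9] a 10.5 z [51.3 54.2 58.9]
block 125 c [509.8 297.4] s [39.3 20.3] a 11.25 z [83.3 87.7 91. ]
covplate 608 c [509.4 297.2] s [100.2  52.8] a 10.38 z [57.4 60.4 63.6]
[[  -3    0   -2    1    0   -7    5   -3    1   -4    1   -2    1    2   -5   -1    2]
 [   4    1    2    2    4    1    2    1    2    2   -1   -1    1   -6   -5    3    0]
 [   5    5    1    5    3   -1   -2    3   -8   -1    4    5   -2   -3   -1    1    1]
 [   0    0    0   -1   -1   -4   -1    1   -1    2    2    0    1    1    4 1356   -3]
 [  -2 1356    0    0    4    1    1   -3   10   14   13   92   94   -4    3    3   -4]
 [   4    2   13    9   13   96   91   93   90   79   73   72   83   91   -2   -1    0]
 [   9    9   75  
[... 1306 characters left out ...]
-3    6    8   30   63   88   70   76   78   68   69   71   74   65   67   87   -5]
 [  -1    3   11   23   53   84   93   78   77   75   68   71   71   73   74   87   93]
 [   3   -1    8   19   51   80   93   74   73   74   68   78   72   71   77   83 1356]
 [   0   -3    8   13   43   74   97   72   73   94   96   92   95   11    9   -4    1]
 [   1    2   13   11   38   61   93    9   12   10   10   15   14    3    0   -2    3]
 [   3    2   14   10    9    8    2    5    2   -2    4    0    2    5    1   -2    2]
 [   1   -4   -3    1   -1   -2    2   -1    6    1   -3    0   -2   -2    1    0   -1]
 [   0    2   -1    3    1    2    2   -1   -2   -1   -1    0    2   -1    1    1   -2]]
```

View pics/t0c.png

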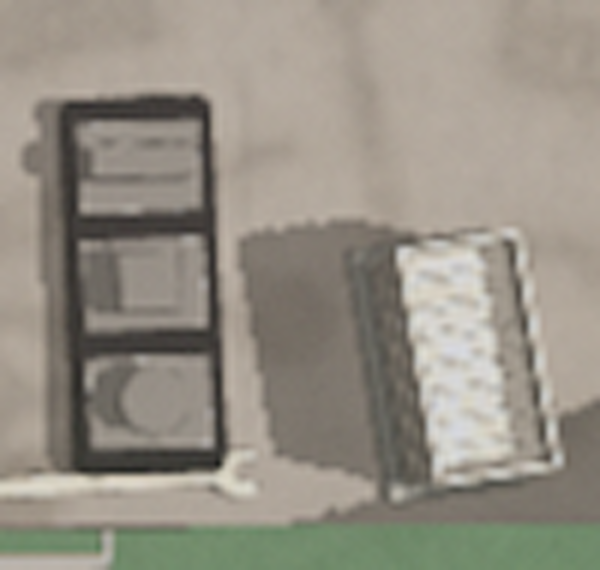

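View pics/t0d.png

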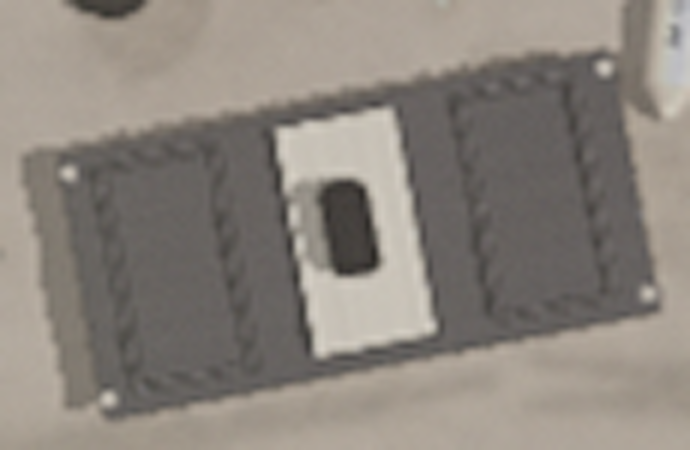

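The crops show three trays in the pile (rim about z 94, floor about z 73) and the cover in the middle bay. From the top of the image, the keys are bar, square, round. I'll take one refined measurement before moving.

```bash
cat >> h.py <<'E'
def avg(cam,n=6):
    D=np.stack([get_image(cam)[1] for _ in range(n)]); D[D<=0]=np.nan
    return np.nan_to_num(np.nanmedian(D,0))
def rect(name,P,box,z0,z1):
    x0,x1,y0,y1=box;Q=P.reshape(-1,3);Q=Q[(Q[:,0]>x0)&(Q[:,0]<x1)&(Q[:,1]>y0)&(Q[:,1]<y1)&(Q[:,2]>z0)&(Q[:,2]<z1)]
    if len(Q)<5: print(name,len(Q));return
    c,s,a=cv2.minAreaRect(Q[:,:2].astype(np.float32));print(name,len(Q),'c',np.round(c,1),'s',np.round(s,1),'a',round(a,2),'z',np.round(np.percentile(Q[:,2],[10,50,90]),1))
def ray(cam,uv,z):
    p=camera_params(cam);K=np.array(p['camera_matrix']);T=np.array(p['extrinsics'])
    d=T[:3,:3]@np.linalg.inv(K)@np.array([*uv,1.]);return T[:3,3]+d*(z-T[2,3])/d[2]
E
python3 - <<'E'
from h import *
for cam in ['top','scene']:
    P=cloud(cam,avg(cam)); print(cam)
    rect('tray3',P,(370,530,-180,-60),84,102)
    rect('tray3b',P,(370,530,-180,-60),66,102)
    rect('keys',P,(380,560,-20,70),41,52)
    for i,x in enumerate((435,487,539)): rect('key%d'%i,P,(x-24,x+24,-20,70),41,52)
    rect('deck',P,(400,620,150,440),40,66)
    rect('cover',P,(420,600,255,340),57,66)
    rect('blk',P,(420,600,255,340),80,94)
    rect('standbase',P,(380,540,-190,-50),7,13)
    # obstacle heights in the parking area
    g=P.reshape(-1,3)
    for x in range(500,700,40):
        print(x,[int(np.percentile(q[:,2],95)) if len(q:=g[(abs(g[:,0]-x)<20)&(abs(g[:,1]-y)<20)])>5 else None for y in range(-200,200,40)])
s=[ray('top',(195+x/6-.4,150+y/6-.4),46) for x,y in [(69,173),(605,68),(648,293),(110,400)]]
print(np.round(s,1),np.mean(s,0)); e=s[0]-s[1]; f=s[3]-s[2]; print(np.degrees(np.arctan2(-e[0],e[1])),np.degrees(np.arctan2(-f[0],f[1])))
E
```

```text
top
tray3 205 c [ 450.9 -120.2] s [99.9 52.6] a 8.39 z [86.5 93.3 95.3]
tray3b 918 c [ 450.9 -120.2] s [99.9 52.6] a 8.39 z [71.  73.3 93.8]
keys 307 c [483.4  14.4] s [ 44.  122.4] a 89.85 z [44.1 46.2 47.7]
key0 103 c [435.1  10.6] s [28.5 25.9] a 89.67 z [44.  46.1 47.5]
key1 115 c [487.   11.3] s [26.3 26.2] a 89.48 z [44.1 46.  47.5]
key2 89 c [538.5  14.3] s [12.9 44. ] a 1.23 z [44.5 46.4 48. ]
deck 4132 c [509.7 297.7] s [118.5 246. ] a 10.6 z [47. 49. 60.]
cover 649 c [509.4 297.4] s [100.1  52.2] a 10.79 z [58.8 60.4 62.1]
blk 121 c [509.8 297.6] s [39.3 20. ] a 11.17 z [84.9 87.9 89.6]
standbase 187 c [ 451.  -119.7] s [113.8  65.8] a 8.52 z [ 8.1 10.1 11.7]
500 [2, 2, 94, 92, 6, 47, 44, 2, 2, 49]
540 [2, 2, 2, 2, 2, 47, 47, 2, 2, 46]
580 [2, 2, 2, 2, 2, 23, 22, 2, 2, 31]
620 [2, 2, 2, 2, 2, 2, 2, 2, 3, 32]
660 [2, 2, 2, 16, 18, 75, 76, 76, 76, 155]
scene
tray3 322 c [ 446.5 -121.6] s [101.   55.4] a 7.6 z [85.6 90.8 95.1]
tray3b 761 c [ 446.5 -121.3] s [101.1  55.8] a 8.17 z [71.5 81.7 94. ]
keys 235 c [480.1   5.8] s [126.7  46.4] a 7.16 z [43.  46.6 47.7]
key0 79 c [429.4   9.8] s [27.1 28.5] a 51.32 z [43.2 46.7 47.7]
key1 81 c [482.6  10.6] s [26.1 27.5] a 2.93 z [43.9 46.6 47.8]
key2 75 c [534.7  12.2] s [14.9 46.8] a 1.39 z [42.4 46.6 47.8]
deck 3578 c [528.6 300.6] s [166.8 245.9] a 10.76 z [47.8 49.1 60.3]
cover 513 c [505.2 296.4] s [100.3  52.7] a 11.48 z [59.5 60.6 61.5]
blk 129 c [504.2 297. ] s [39.3 19.1] a 12.3 z [82.  87.5 89.2]
standbase 178 c [ 446.3 -120.8] s [113.5  66.9] a 8.59 z [ 8.3 10.7 12.2]
500 [-593, 84, 94, 85, 1, 47, 37, 1, 1, 49]
540 [-736, 1, 1, 2, 1, 47, 45, 1, 1, -734]
580 [1, 1, 1, 2, 1, 1, 2, 1, 1, 31]
620 [1, 1, 1, 1, 1, 2, 1, 1, 16, 32]
660 [2, 1, 2, 17, 18, 75, 75, 75, 75, 154]
[[535.9 422.4  46. ]
 [580.1 189.   46. ]
 [481.8 170.7  46. ]
 [437.1 403.6  46. ]] [508.72964004 296.41154037  46.        ]
10.713951695197787 10.85299551232318
```

Top and scene views agree on relative positions. In the top camera frame:

| Item | x | y | Angle |
|---|---|---|---|
| tray_3 | 450.9 | -120.2 | 8.4° |
| bay_2 | 509.7 | 297.7 | 10.7° |

Key positions (x, y): round (435,11), square (487,12), bar (538,14). Moving above the pile.

Request:
arm_command([
  {"dx":0.012,"dy":0.036,"dz":0,"yaw":-2,"jaw":1},
  {"dx":0.025,"dy":0.072,"dz":0,"yaw":-4,"jaw":1},
  {"dx":0.037,"dy":0.108,"dz":0,"yaw":-6,"jaw":1},
  {"dx":0.05,"dy":0.145,"dz":0,"yaw":-8,"jaw":1},
  {"dx":0.062,"dy":0.182,"dz":0,"yaw":-10,"jaw":1},
  {"dx":0.075,"dy":0.22,"dz":0,"yaw":-12,"jaw":1},
  {"dx":0.088,"dy":0.258,"dz":0,"yaw":-14,"jaw":1},
  {"dx":0.1,"dy":0.296,"dz":0,"yaw":-15,"jaw":1},
  {"dx":0.113,"dy":0.334,"dz":0,"yaw":-16,"jaw":1},
  {"dx":0.125,"dy":0.37,"dz":0,"yaw":-17,"jaw":1},
  {"dx":0.137,"dy":0.405,"dz":-0.02,"yaw":-18,"jaw":1},
  {"dx":0.147,"dy":0.435,"dz":-0.04,"yaw":-18.4,"jaw":1},
  {"dx":0.153,"dy":0.453,"dz":-0.06,"yaw":-18.4,"jaw":1},
  {"dx":0.157,"dy":0.46,"dz":-0.08,"yaw":-18.4,"jaw":1},
  {"dx":0.157,"dy":0.46,"dz":-0.09,"yaw":-18.4,"jaw":1},
  {"dx":0.157,"dy":0.46,"dz":-0.09,"yaw":-18.4,"jaw":1},
  {"dx":0.157,"dy":0.46,"dz":-0.09,"yaw":-18.4,"jaw":1},
])

```text
clock: 2.4
eef_pos: [450.1, -121.2, 141.7]
tool_rot: [3.141, -0.0, 0.145]
force: [0.1, -0.6, 0.3]
width: 85.6
gripper_force: 0.0
```

```bash
python3 - <<'E'
from h import *
s=read_state();print(s['clock'],s['eef_pos'],np.degrees(s['tool_rot']),s['force'],s['width'])
a,_=look('top','t1');b,_=look('scene','s1')
A=cv2.resize(a[130:250,350:450],None,fx=5,fy=5,interpolation=cv2.INTER_CUBIC);B=cv2.resize(b[60:220,300:460],(600,600),interpolation=cv2.INTER_CUBIC)
cv2.imwrite('pics/c1.png',cv2.resize(np.hstack([cv2.resize(A,(500,600)),B]),(800,436))[...,::-1])
P=cloud('top',avg('top',3))
rect('finger',P,(380,520,-220,-20),115,200);
E
```

```text
2.4 [ 450.11149125 -121.20373466  141.74244501] [ 1.79965539e+02 -1.45883954e-02  8.31379830e+00] [ 0.05149927 -0.59306292  0.26423356] 85.59222131883443
finger 0
```

View pics/c1.png

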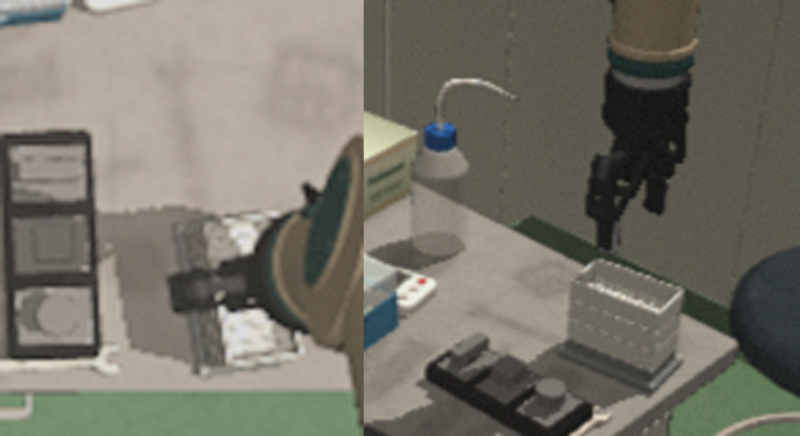

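The gripper sits centred above the three-tray pile, aligned across its short side. Descending and gripping.

Request:
arm_command([
  {"dx":0,"dy":0.0005,"dz":-0.02,"yaw":0,"jaw":1},
  {"dx":0,"dy":0.0005,"dz":-0.04,"yaw":0,"jaw":1},
  {"dx":0,"dy":0.0005,"dz":-0.055,"yaw":0,"jaw":1},
  {"dx":0,"dy":0.0005,"dz":-0.065,"yaw":0,"jaw":1},
  {"dx":0,"dy":0.0005,"dz":-0.07,"yaw":0,"jaw":1},
  {"dx":0,"dy":0.0005,"dz":-0.071,"yaw":0,"jaw":1},
  {"dx":0,"dy":0.0005,"dz":-0.071,"yaw":0,"jaw":0.75},
  {"dx":0,"dy":0.0005,"dz":-0.071,"yaw":0,"jaw":0.65},
  {"dx":0,"dy":0.0005,"dz":-0.071,"yaw":0,"jaw":0.5},
  {"dx":0,"dy":0.0005,"dz":-0.071,"yaw":0,"jaw":0.4},
  {"dx":0,"dy":0.0005,"dz":-0.071,"yaw":0,"jaw":0.4},
  {"dx":0,"dy":0.0005,"dz":-0.071,"yaw":0,"jaw":0.4},
  {"dx":0,"dy":0.0005,"dz":-0.071,"yaw":0,"jaw":0.4},
])

```text
clock: 3.95
eef_pos: [450.7, -119.9, 71.3]
tool_rot: [3.141, -0.002, 0.147]
force: [-0.6, 0.1, 6.1]
width: 50.5
gripper_force: 62.2
```

Request:
arm_command([
  {"dx":0,"dy":0,"dz":0.005,"yaw":0,"jaw":0.4},
  {"dx":0,"dy":0,"dz":0.01,"yaw":0,"jaw":0.4},
  {"dx":0,"dy":0,"dz":0.02,"yaw":0,"jaw":0.4},
  {"dx":0,"dy":0,"dz":0.035,"yaw":0,"jaw":0.4},
  {"dx":0,"dy":0,"dz":0.05,"yaw":0,"jaw":0.4},
  {"dx":0,"dy":0,"dz":0.07,"yaw":0,"jaw":0.4},
  {"dx":0,"dy":0,"dz":0.07,"yaw":0,"jaw":0.4},
])

```text
clock: 4.65
eef_pos: [451.7, -120.0, 142.8]
tool_rot: [3.14, -0.005, 0.147]
force: [-0.0, -0.4, -0.7]
width: 50.8
gripper_force: 62.7
```

```bash
python3 - <<'E'
from h import *
s=read_state();print(s['clock'],s['eef_pos'],s['width'])
for cam in ('top','scene'):
    P=cloud(cam,avg(cam,4))
    rect('pile',P,(370,530,-180,-60),62,78)
    rect('held',P,(370,530,-180,-60),145,170)
E
```

```text
4.65 [ 451.73583715 -120.01305964  142.81692102] 50.83102069984834
pile 55 c [450.  -99.4] s [103.5  12. ] a 7.82 z [65.3 69.6 71.8]
held 172 c [ 449.4 -109.5] s [99.7 65.8] a 7.22 z [145.9 159.7 164.9]
pile 266 c [ 445.9 -121.1] s [99.4 54.1] a 7.69 z [63.3 68.  71.2]
held 482 c [ 444.2 -115.2] s [99.9 71.9] a 8.08 z [147.1 156.7 164.2]
```

Request:
arm_command([
  {"dx":0.003,"dy":0.015,"dz":0,"yaw":0,"jaw":0.4},
  {"dx":0.01,"dy":0.045,"dz":0,"yaw":0.3,"jaw":0.4},
  {"dx":0.018,"dy":0.08,"dz":0,"yaw":0.6,"jaw":0.4},
  {"dx":0.026,"dy":0.118,"dz":0,"yaw":0.9,"jaw":0.4},
  {"dx":0.034,"dy":0.156,"dz":0,"yaw":1.2,"jaw":0.4},
  {"dx":0.042,"dy":0.194,"dz":0,"yaw":1.5,"jaw":0.4},
  {"dx":0.05,"dy":0.23,"dz":0,"yaw":1.8,"jaw":0.4},
  {"dx":0.058,"dy":0.265,"dz":0,"yaw":2,"jaw":0.4},
  {"dx":0.064,"dy":0.295,"dz":0,"yaw":2.2,"jaw":0.4},
  {"dx":0.069,"dy":0.318,"dz":0,"yaw":2.3,"jaw":0.4},
  {"dx":0.072,"dy":0.333,"dz":-0.01,"yaw":2.3,"jaw":0.4},
  {"dx":0.0735,"dy":0.34,"dz":-0.025,"yaw":2.3,"jaw":0.4},
  {"dx":0.0735,"dy":0.34,"dz":-0.04,"yaw":2.3,"jaw":0.4},
  {"dx":0.0735,"dy":0.34,"dz":-0.055,"yaw":2.3,"jaw":0.4},
  {"dx":0.0735,"dy":0.34,"dz":-0.06,"yaw":2.3,"jaw":0.4},
  {"dx":0.0735,"dy":0.34,"dz":-0.06,"yaw":2.3,"jaw":0.4},
  {"dx":0.0735,"dy":0.34,"dz":-0.06,"yaw":2.3,"jaw":0.4},
])

```text
clock: 6.75
eef_pos: [523.8, 219.6, 80.2]
tool_rot: [3.141, 0.0, 0.186]
force: [-0.2, 0.3, -1.3]
width: 50.9
gripper_force: 62.7
```

```bash
cat >> h.py <<'E'
def pic(cam,tag,box,w):
    im,_=look(cam,tag+'_full');u0,u1,v0,v1=box;c=im[v0:v1,u0:u1];k=w/c.shape[1]
    cv2.imwrite(f'pics/{tag}.png',cv2.resize(c,None,fx=k,fy=k,interpolation=cv2.INTER_CUBIC)[...,::-1])
E
python3 - <<'E'
from h import *
s=read_state();print(s['clock'],s['eef_pos'],s['width'])
for cam in ('top','scene'):
    P=cloud(cam,avg(cam,4))
    rect('cover',P,(420,600,255,340),57,66)
    rect('held',P,(440,610,150,265),88,112)
pic('scene','c2',(190,330,170,290),800*.85)
E
```

```text
6.75 [523.77542087 219.60898536  80.22596977] 50.88709345192913
cover 158 c [505.3 316.7] s [98.5 12.9] a 10.89 z [58.7 60.3 62. ]
held 2
cover 508 c [502.5 309.3] s [100.8  79.4] a 10.45 z [59.5 60.7 61.7]
held 440 c [518.5 223.9] s [100.8  72.1] a 10.59 z [ 90.   98.1 105.1]
```

View pics/c2.png

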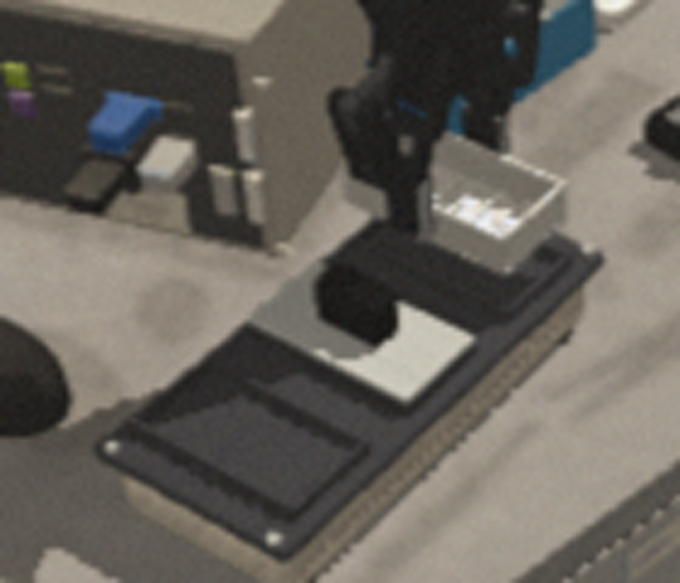

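The tray hangs level over bay_1, at about (500,210) in the crop, aligned with the rim. Lowering.

Request:
arm_command([
  {"dz":-0.005,"dx":0,"dy":0,"yaw":0,"jaw":0.4},
  {"dz":-0.01,"dx":0,"dy":0,"yaw":0,"jaw":0.4},
  {"dz":-0.014,"dx":0,"dy":0,"yaw":0,"jaw":0.4},
  {"dz":-0.017,"dx":0,"dy":0,"yaw":0,"jaw":0.4},
  {"dz":-0.019,"dx":0,"dy":0,"yaw":0,"jaw":0.4},
  {"dz":-0.021,"dx":0,"dy":0,"yaw":0,"jaw":0.4},
  {"dz":-0.0225,"dx":0,"dy":0,"yaw":0,"jaw":0.4},
  {"dz":-0.0225,"dx":0,"dy":0,"yaw":0,"jaw":0.4},
])

```text
clock: 8.0
eef_pos: [523.6, 220.3, 57.7]
tool_rot: [3.142, 0.0, 0.187]
force: [1.0, 0.0, -1.6]
width: 50.9
gripper_force: 62.7
```

Request:
arm_command([
  {"dz":-0.001,"dx":0,"dy":0,"yaw":0,"jaw":0.4},
  {"dz":-0.002,"dx":0,"dy":0,"yaw":0,"jaw":0.4},
  {"dz":-0.002,"dx":0,"dy":0,"yaw":0,"jaw":0.4},
])

```text
clock: 8.3
eef_pos: [523.8, 220.4, 57.3]
tool_rot: [-3.141, -0.001, 0.187]
force: [-2.0, -0.3, 11.3]
width: 50.9
gripper_force: 64.0
```

Contact came at the expected seat height. Releasing and rising.

Request:
arm_command([
  {"dz":0,"dx":0,"dy":0,"yaw":0,"jaw":0.74},
  {"dz":0,"dx":0,"dy":0,"yaw":0,"jaw":0.74},
  {"dz":0,"dx":0,"dy":0,"yaw":0,"jaw":0.74},
  {"dz":0,"dx":0,"dy":0,"yaw":0,"jaw":0.74},
  {"dz":0.01,"dx":0,"dy":0,"yaw":0,"jaw":0.74},
  {"dz":0.03,"dx":0,"dy":0,"yaw":0,"jaw":0.74},
  {"dz":0.06,"dx":0,"dy":0,"yaw":0,"jaw":0.8},
  {"dz":0.09,"dx":0,"dy":0,"yaw":0,"jaw":1},
  {"dz":0.1,"dx":-0.01,"dy":-0.035,"yaw":0,"jaw":1},
  {"dz":0.1,"dx":-0.02,"dy":-0.085,"yaw":-1,"jaw":1},
  {"dz":0.1,"dx":-0.032,"dy":-0.135,"yaw":-1.5,"jaw":1},
  {"dz":0.1,"dx":-0.044,"dy":-0.185,"yaw":-2,"jaw":1},
  {"dz":0.1,"dx":-0.052,"dy":-0.23,"yaw":-2.3,"jaw":1},
  {"dz":0.1,"dx":-0.054,"dy":-0.25,"yaw":-2.3,"jaw":1},
  {"dz":0.1,"dx":-0.054,"dy":-0.25,"yaw":-2.3,"jaw":1},
])

```text
clock: 9.8
eef_pos: [469.2, -33.8, 156.6]
tool_rot: [3.14, -0.001, 0.139]
force: [-0.1, 1.8, -0.1]
width: 85.2
gripper_force: 0.0
```

```bash
python3 - <<'E'
from h import *
s=read_state();print(s['clock'],s['eef_pos'],s['width'])
for cam in ('top','scene'):
    P=cloud(cam,avg(cam,4))
    rect('placed',P,(440,610,165,265),70,88)
    rect('deck',P,(400,620,150,440),40,66)
    rect('cover',P,(420,600,255,340),57,66)
    rect('pile',P,(370,530,-180,-60),58,78)
E
```

```text
9.8 [469.16979217 -33.77663121 156.61924808] 85.2263848525638
placed 163 c [523.5 221.9] s [99.6 51.8] a 10.75 z [76.  80.1 82.1]
deck 3957 c [509.8 297.8] s [118.4 246.3] a 10.73 z [46.9 49.7 60.6]
cover 648 c [509.4 297.3] s [100.2  52.4] a 11.16 z [58.6 60.5 62.2]
pile 0
placed 375 c [518.9 220.4] s [101.4  54.4] a 10.74 z [71.4 76.9 80.9]
deck 3323 c [528.5 301.4] s [167.7 245. ] a 10.7 z [47.6 49.6 60.9]
cover 510 c [506.5 284.7] s [102.7  76.6] a 9.29 z [59.4 60.7 61.8]
pile 359 c [ 446.  -121.1] s [101.   56.3] a 10.34 z [59.9 66.1 71.2]
```

```bash
python3 -c "
from h import *
s=read_state();print(s['clock'],s['eef_pos'],np.degrees(s['tool_rot']))
P=cloud('top',avg('top',4));rect('pile',P,(370,530,-180,-60),60,78)
P=cloud('scene',avg('scene',4));rect('pile',P,(370,530,-180,-60),65,78)"
```

```text
10.2 [469.78650143 -28.43005749 155.77568039] [-1.79982041e+02 -1.06470786e-03  8.53129298e+00]
pile 0
pile 197 c [ 446.1 -121.4] s [101.1  55.4] a 9.12 z [66.2 69.4 71.7]
```

Request:
arm_command([
  {"dz":0,"dx":-0.007,"dy":-0.03,"yaw":0,"jaw":1},
  {"dz":0,"dx":-0.014,"dy":-0.065,"yaw":0,"jaw":1},
  {"dz":0,"dx":-0.0195,"dy":-0.09,"yaw":0,"jaw":1},
  {"dz":0,"dx":-0.0195,"dy":-0.09,"yaw":0,"jaw":1},
  {"dz":-0.02,"dx":-0.0195,"dy":-0.09,"yaw":0,"jaw":1},
  {"dz":-0.045,"dx":-0.0195,"dy":-0.09,"yaw":0,"jaw":1},
  {"dz":-0.07,"dx":-0.0195,"dy":-0.09,"yaw":0,"jaw":1},
  {"dz":-0.09,"dx":-0.0195,"dy":-0.09,"yaw":0,"jaw":1},
  {"dz":-0.103,"dx":-0.0195,"dy":-0.09,"yaw":0,"jaw":1},
  {"dz":-0.109,"dx":-0.0195,"dy":-0.09,"yaw":0,"jaw":1},
  {"dz":-0.109,"dx":-0.0195,"dy":-0.09,"yaw":0,"jaw":1},
  {"dz":-0.109,"dx":-0.0195,"dy":-0.09,"yaw":0,"jaw":0.75},
  {"dz":-0.109,"dx":-0.0195,"dy":-0.09,"yaw":0,"jaw":0.65},
  {"dz":-0.109,"dx":-0.0195,"dy":-0.09,"yaw":0,"jaw":0.5},
  {"dz":-0.109,"dx":-0.0195,"dy":-0.09,"yaw":0,"jaw":0.4},
  {"dz":-0.109,"dx":-0.0195,"dy":-0.09,"yaw":0,"jaw":0.4},
  {"dz":-0.109,"dx":-0.0195,"dy":-0.09,"yaw":0,"jaw":0.4},
  {"dz":-0.109,"dx":-0.0195,"dy":-0.09,"yaw":0,"jaw":0.4},
])

```text
clock: 12.4
eef_pos: [450.8, -119.8, 47.9]
tool_rot: [3.141, -0.002, 0.147]
force: [-1.3, -0.1, 5.4]
width: 50.7
gripper_force: 62.2
```

Request:
arm_command([
  {"dz":0.005,"dx":0,"dy":0,"yaw":0,"jaw":0.4},
  {"dz":0.012,"dx":0,"dy":0,"yaw":0,"jaw":0.4},
  {"dz":0.025,"dx":0,"dy":0,"yaw":0,"jaw":0.4},
  {"dz":0.045,"dx":0,"dy":0,"yaw":0,"jaw":0.4},
  {"dz":0.07,"dx":0,"dy":0,"yaw":0,"jaw":0.4},
  {"dz":0.095,"dx":0,"dy":0.005,"yaw":0,"jaw":0.4},
  {"dz":0.11,"dx":0.002,"dy":0.025,"yaw":0,"jaw":0.4},
  {"dz":0.12,"dx":0.005,"dy":0.055,"yaw":0.3,"jaw":0.4},
  {"dz":0.12,"dx":0.009,"dy":0.095,"yaw":0.6,"jaw":0.4},
  {"dz":0.12,"dx":0.013,"dy":0.14,"yaw":0.9,"jaw":0.4},
  {"dz":0.12,"dx":0.017,"dy":0.185,"yaw":1.2,"jaw":0.4},
  {"dz":0.12,"dx":0.021,"dy":0.23,"yaw":1.5,"jaw":0.4},
])

```text
clock: 13.6
eef_pos: [470.9, 112.1, 167.5]
tool_rot: [-3.141, -0.001, 0.173]
force: [1.0, 0.0, -1.2]
width: 50.9
gripper_force: 62.5
```

```bash
python3 -c "
from h import *
s=read_state();print(s['clock'],s['eef_pos'],s['width'],s['gripper_force'],s['force'])"
```

```text
13.6 [470.90433749 112.07893214 167.54123871] 50.90652235114718 62.49306678771973 [ 0.9510947   0.03121517 -1.21999989]
```

Request:
arm_command([
  {"dz":0,"dx":0.003,"dy":0.035,"yaw":0.1,"jaw":0.4},
  {"dz":0,"dx":0.007,"dy":0.075,"yaw":0.3,"jaw":0.4},
  {"dz":0,"dx":0.011,"dy":0.118,"yaw":0.5,"jaw":0.4},
  {"dz":0,"dx":0.015,"dy":0.16,"yaw":0.6,"jaw":0.4},
  {"dz":0,"dx":0.018,"dy":0.198,"yaw":0.7,"jaw":0.4},
  {"dz":0,"dx":0.021,"dy":0.23,"yaw":0.8,"jaw":0.4},
  {"dz":-0.01,"dx":0.023,"dy":0.252,"yaw":0.8,"jaw":0.4},
  {"dz":-0.03,"dx":0.024,"dy":0.2645,"yaw":0.8,"jaw":0.4},
  {"dz":-0.055,"dx":0.024,"dy":0.2645,"yaw":0.8,"jaw":0.4},
  {"dz":-0.075,"dx":0.024,"dy":0.2645,"yaw":0.8,"jaw":0.4},
  {"dz":-0.087,"dx":0.024,"dy":0.2645,"yaw":0.8,"jaw":0.4},
  {"dz":-0.087,"dx":0.024,"dy":0.2645,"yaw":0.8,"jaw":0.4},
  {"dz":-0.087,"dx":0.024,"dy":0.2645,"yaw":0.8,"jaw":0.4},
])

```text
clock: 14.9
eef_pos: [495.5, 374.9, 80.5]
tool_rot: [-3.141, -0.001, 0.187]
force: [0.6, -0.1, -0.3]
width: 51.0
gripper_force: 62.5
```

```bash
python3 - <<'E'
from h import *
s=read_state();print(s['clock'],s['eef_pos'],s['width'],s['force'])
for cam in ('top','scene'):
    P=cloud(cam,avg(cam,4))
    rect('held',P,(410,580,325,430),88,110)
    rect('placed',P,(440,610,165,265),74,88)
pic('scene','c3',(190,330,170,290),680)
E
```

```text
14.9 [495.5094969  374.93413821  80.5326918 ] 50.9868971179548 [ 0.61762193 -0.0974688  -0.26291309]
held 99 c [497.3 358.2] s [102.1  40.5] a 2.28 z [ 90.8 101.8 104.6]
placed 150 c [523.6 222. ] s [99.9 51.8] a 10.69 z [77.4 80.1 82. ]
held 448 c [485.3 374.1] s [99.2 73.9] a 26.83 z [ 90.2  98.4 104.2]
placed 274 c [523.7 221.5] s [110.7  53.4] a 11.16 z [74.6 78.8 81. ]
```

View pics/c3.png

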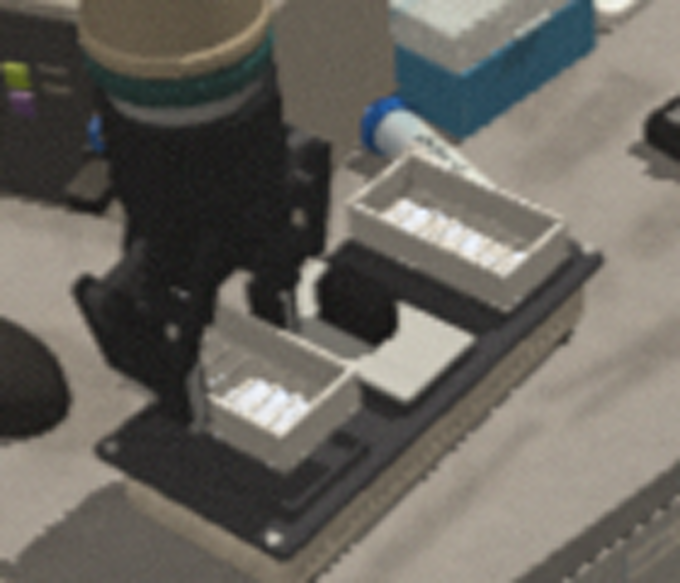

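Tray_3 is seated in bay_1. The second tray hangs over bay_3, at about (280,370) in the crop. Lowering.

Request:
arm_command([
  {"dz":-0.005,"dx":0,"dy":0,"yaw":0,"jaw":0.4},
  {"dz":-0.01,"dx":0,"dy":0,"yaw":0,"jaw":0.4},
  {"dz":-0.014,"dx":0,"dy":0,"yaw":0,"jaw":0.4},
  {"dz":-0.017,"dx":0,"dy":0,"yaw":0,"jaw":0.4},
  {"dz":-0.019,"dx":0,"dy":0,"yaw":0,"jaw":0.4},
  {"dz":-0.021,"dx":0,"dy":0,"yaw":0,"jaw":0.4},
  {"dz":-0.0225,"dx":0,"dy":0,"yaw":0,"jaw":0.4},
  {"dz":-0.0235,"dx":0,"dy":0,"yaw":0,"jaw":0.4},
  {"dz":-0.0235,"dx":0,"dy":0,"yaw":0,"jaw":0.4},
])

```text
clock: 16.25
eef_pos: [495.1, 374.8, 58.0]
tool_rot: [-3.141, -0.0, 0.187]
force: [-3.8, -1.4, 10.8]
width: 50.4
gripper_force: 63.9
```

Request:
arm_command([
  {"dz":0,"dx":0,"dy":0,"yaw":0,"jaw":0.74},
  {"dz":0,"dx":0,"dy":0,"yaw":0,"jaw":0.74},
  {"dz":0,"dx":0,"dy":0,"yaw":0,"jaw":0.74},
  {"dz":0,"dx":0,"dy":0,"yaw":0,"jaw":0.74},
  {"dz":0.01,"dx":0,"dy":0,"yaw":0,"jaw":0.74},
  {"dz":0.03,"dx":0,"dy":0,"yaw":0,"jaw":0.74},
  {"dz":0.06,"dx":0,"dy":0,"yaw":0,"jaw":0.74},
  {"dz":0.1,"dx":0,"dy":0,"yaw":0,"jaw":0.6},
  {"dz":0.125,"dx":0.005,"dy":-0.025,"yaw":0,"jaw":0.5},
  {"dz":0.125,"dx":0.01,"dy":-0.055,"yaw":0.3,"jaw":0.5},
  {"dz":0.125,"dx":0.014,"dy":-0.0778,"yaw":0.3,"jaw":0.5},
  {"dz":0.125,"dx":0.014,"dy":-0.0778,"yaw":0.3,"jaw":0.5},
  {"dz":0.125,"dx":0.014,"dy":-0.0778,"yaw":0.3,"jaw":0.5},
])

```text
clock: 17.55
eef_pos: [509.4, 296.9, 182.0]
tool_rot: [-3.141, -0.001, 0.191]
force: [-0.3, -0.1, 0.8]
width: 42.9
gripper_force: 0.0
```

```bash
python3 - <<'E'
from h import *
s=read_state();print(s['clock'],s['eef_pos'],s['width'],s['force'])
for cam in ('top','scene'):
    P=cloud(cam,avg(cam,4))
    rect('tray bay3',P,(410,580,325,430),74,88)
    rect('cover',P,(420,600,255,340),57,64)
    rect('block',P,(420,600,255,340),80,92)
pic('scene','c4',(190,330,170,290),680)
E
```

```text
17.55 [509.44736632 296.90642969 182.02661693] 42.895284651375036 [-0.2545175  -0.05578715  0.75083903]
tray bay3 0
cover 187 c [512.4 282.7] s [100.4  22.6] a 9.95 z [58.4 60.4 62.2]
block 25 c [503.3 289.8] s [20.4  7.1] a 9.36 z [82.8 88.  90.5]
tray bay3 310 c [490.  374.9] s [100.2  53.6] a 10.44 z [75.  78.9 81. ]
cover 505 c [502.8 297.1] s [ 74.6 119.3] a 85.28 z [59.4 60.6 61.6]
block 127 c [504.2 296.5] s [39.  19.2] a 11.3 z [82.5 87.5 89.3]
```

View pics/c4.png

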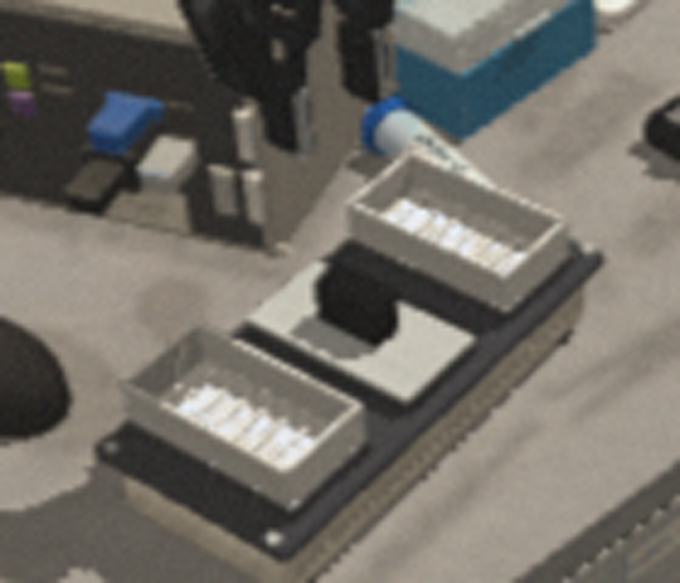

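Both trays are seated and the cover hasn't moved. Gripping its block.

Request:
arm_command([
  {"dz":-0.03,"dx":0,"dy":0,"yaw":0,"jaw":0.5},
  {"dz":-0.06,"dx":0,"dy":0,"yaw":0,"jaw":0.5},
  {"dz":-0.085,"dx":0,"dy":0,"yaw":0,"jaw":0.5},
  {"dz":-0.105,"dx":0,"dy":0,"yaw":0,"jaw":0.5},
  {"dz":-0.114,"dx":0,"dy":0,"yaw":0,"jaw":0.5},
  {"dz":-0.118,"dx":0,"dy":0,"yaw":0,"jaw":0.5},
  {"dz":-0.118,"dx":0,"dy":0,"yaw":0,"jaw":0.5},
  {"dz":-0.118,"dx":0,"dy":0,"yaw":0,"jaw":0.35},
  {"dz":-0.118,"dx":0,"dy":0,"yaw":0,"jaw":0.2},
  {"dz":-0.118,"dx":0,"dy":0,"yaw":0,"jaw":0.1},
  {"dz":-0.118,"dx":0,"dy":0,"yaw":0,"jaw":0.1},
  {"dz":-0.118,"dx":0,"dy":0,"yaw":0,"jaw":0.1},
  {"dz":-0.118,"dx":0,"dy":0,"yaw":0,"jaw":0.1},
])

```text
clock: 19.3
eef_pos: [509.9, 297.4, 64.6]
tool_rot: [-3.141, -0.002, 0.192]
force: [-0.7, 0.2, 5.6]
width: 18.7
gripper_force: 59.7
```

Request:
arm_command([
  {"dz":0.005,"dx":0,"dy":0,"yaw":0,"jaw":0.1},
  {"dz":0.015,"dx":0,"dy":0,"yaw":0,"jaw":0.1},
  {"dz":0.035,"dx":0,"dy":0,"yaw":0,"jaw":0.1},
  {"dz":0.065,"dx":0,"dy":0,"yaw":0,"jaw":0.1},
  {"dz":0.09,"dx":0,"dy":0,"yaw":0,"jaw":0.1},
  {"dz":0.09,"dx":0.004,"dy":-0.025,"yaw":0,"jaw":0.1},
  {"dz":0.09,"dx":0.01,"dy":-0.06,"yaw":0,"jaw":0.1},
  {"dz":0.09,"dx":0.017,"dy":-0.1,"yaw":-0.5,"jaw":0.1},
  {"dz":0.09,"dx":0.025,"dy":-0.145,"yaw":-1,"jaw":0.1},
  {"dz":0.09,"dx":0.033,"dy":-0.19,"yaw":-1.5,"jaw":0.1},
  {"dz":0.09,"dx":0.041,"dy":-0.235,"yaw":-2,"jaw":0.1},
  {"dz":0.09,"dx":0.049,"dy":-0.28,"yaw":-2.5,"jaw":0.1},
  {"dz":0.09,"dx":0.056,"dy":-0.32,"yaw":-2.5,"jaw":0.1},
  {"dz":0.08,"dx":0.062,"dy":-0.36,"yaw":-2.5,"jaw":0.1},
  {"dz":0.06,"dx":0.067,"dy":-0.388,"yaw":-2.5,"jaw":0.1},
  {"dz":0.03,"dx":0.069,"dy":-0.402,"yaw":-2.5,"jaw":0.1},
  {"dz":0,"dx":0.069,"dy":-0.402,"yaw":-2.5,"jaw":0.1},
  {"dz":-0.02,"dx":0.069,"dy":-0.402,"yaw":-2.5,"jaw":0.1},
  {"dz":-0.03,"dx":0.069,"dy":-0.402,"yaw":-2.5,"jaw":0.1},
  {"dz":-0.03,"dx":0.069,"dy":-0.402,"yaw":-2.5,"jaw":0.1},
])

```text
clock: 21.3
eef_pos: [577.3, -104.7, 32.5]
tool_rot: [-3.141, 0.002, 0.149]
force: [0.5, 1.5, -1.4]
width: 18.5
gripper_force: 58.9
```

```bash
python3 - <<'E'
from h import *
s=read_state();print(s['clock'],s['eef_pos'],s['width'],s['force'])
P=cloud('scene',avg('scene',4));rect('cover',P,(500,660,-180,-40),20,45)
pic('scene','c5',(290,450,110,230),680)
E
```

```text
21.3 [ 577.34603461 -104.69793701   32.51726246] 18.538280896345054 [ 0.47310596  1.50458798 -1.35339926]
cover 307 c [ 576.6 -125.9] s [100.3  97.9] a 7.28 z [28.7 30.3 34.5]
```

View pics/c5.png

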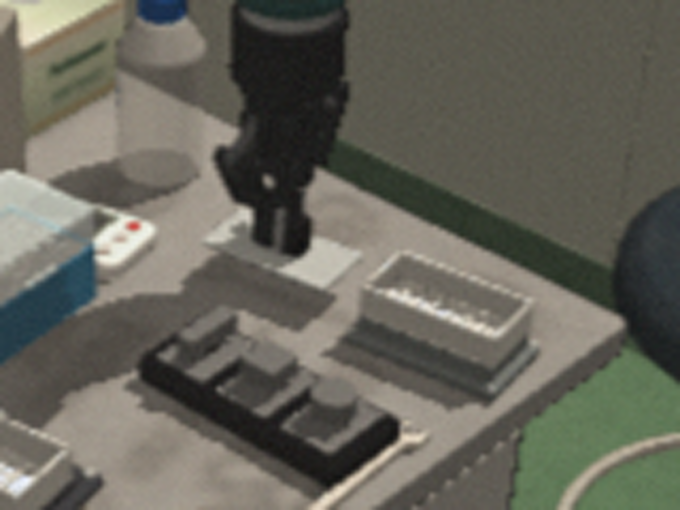

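The cover is held level over free bench; tray_1 sits alone in the stand. Setting the cover down.

Request:
arm_command([
  {"dz":-0.008,"dx":0,"dy":0,"yaw":0,"jaw":0.1},
  {"dz":-0.014,"dx":0,"dy":0,"yaw":0,"jaw":0.1},
  {"dz":-0.017,"dx":0,"dy":0,"yaw":0,"jaw":0.1},
  {"dz":-0.0185,"dx":0,"dy":0,"yaw":0,"jaw":0.1},
  {"dz":-0.019,"dx":0,"dy":0,"yaw":0,"jaw":0.1},
  {"dz":-0.019,"dx":0,"dy":0,"yaw":0,"jaw":0.1},
])

```text
clock: 22.15
eef_pos: [577.5, -104.9, 14.6]
tool_rot: [-3.141, 0.001, 0.148]
force: [-2.0, 1.3, 4.2]
width: 18.8
gripper_force: 59.6
```

Request:
arm_command([
  {"dz":0,"dx":0,"dy":0,"yaw":0,"jaw":0.5},
  {"dz":0,"dx":0,"dy":0,"yaw":0,"jaw":0.5},
  {"dz":0,"dx":0,"dy":0,"yaw":0,"jaw":0.5},
  {"dz":0,"dx":0,"dy":0,"yaw":0,"jaw":0.5},
  {"dz":0.01,"dx":0,"dy":0,"yaw":0,"jaw":0.5},
  {"dz":0.04,"dx":0,"dy":0,"yaw":0,"jaw":0.5},
  {"dz":0.085,"dx":0,"dy":0,"yaw":0,"jaw":0.7},
  {"dz":0.12,"dx":-0.01,"dy":0,"yaw":0,"jaw":1},
  {"dz":0.13,"dx":-0.04,"dy":-0.005,"yaw":0,"jaw":1},
  {"dz":0.13,"dx":-0.08,"dy":-0.01,"yaw":0,"jaw":1},
  {"dz":0.12,"dx":-0.11,"dy":-0.014,"yaw":0,"jaw":1},
  {"dz":0.11,"dx":-0.128,"dy":-0.0147,"yaw":0,"jaw":1},
  {"dz":0.11,"dx":-0.128,"dy":-0.0147,"yaw":0,"jaw":1},
  {"dz":0.11,"dx":-0.128,"dy":-0.0147,"yaw":0,"jaw":1},
])

```text
clock: 23.55
eef_pos: [451.4, -119.8, 125.0]
tool_rot: [3.141, -0.002, 0.148]
force: [1.7, -0.3, 0.3]
width: 85.0
gripper_force: 0.0
```

```bash
python3 - <<'E'
from h import *
s=read_state();print(s['clock'],s['eef_pos'],s['width'],s['force'])
for cam in('top','scene'):
    P=cloud(cam,avg(cam,4));rect('plate',P,(500,660,-180,-40),5,15);rect('block',P,(500,660,-180,-40),30,45);rect('tray1',P,(370,530,-180,-60),38,54)
E
```

```text
23.55 [ 451.40502626 -119.82870209  125.0435711 ] 85.00830901591793 [ 1.70421067 -0.34654808  0.25149124]
plate 634 c [ 584.8 -122.5] s [161.8  97.8] a 6.47 z [ 8.4 10.5 12.7]
block 115 c [ 548. -108.] s [97.7 20.2] a 10.02 z [34.5 38.1 39.9]
tray1 103 c [ 450.8 -119.5] s [99.7 51.7] a 9.02 z [41.7 45.9 47.7]
plate 288 c [589.2 -98.6] s [168.3  63.8] a 17.85 z [ 9.4 11.1 12.4]
block 74 c [ 571.4 -103.2] s [37.  21.5] a 13.17 z [32.2 37.6 39.9]
tray1 268 c [ 445.8 -121.2] s [100.3  55.1] a 8.81 z [39.1 44.1 47.5]
```

Request:
arm_command([
  {"dz":-0.03,"dx":0,"dy":0,"yaw":0.2,"jaw":1},
  {"dz":-0.06,"dx":0,"dy":0,"yaw":0.2,"jaw":1},
  {"dz":-0.08,"dx":0,"dy":0,"yaw":0.2,"jaw":1},
  {"dz":-0.094,"dx":0,"dy":0,"yaw":0.2,"jaw":1},
  {"dz":-0.1015,"dx":0,"dy":0,"yaw":0.2,"jaw":1},
  {"dz":-0.1015,"dx":0,"dy":0,"yaw":0.2,"jaw":1},
  {"dz":-0.1015,"dx":0,"dy":0,"yaw":0.2,"jaw":0.75},
  {"dz":-0.1015,"dx":0,"dy":0,"yaw":0.2,"jaw":0.65},
  {"dz":-0.1015,"dx":0,"dy":0,"yaw":0.2,"jaw":0.5},
  {"dz":-0.1015,"dx":0,"dy":0,"yaw":0.2,"jaw":0.4},
  {"dz":-0.1015,"dx":0,"dy":0,"yaw":0.2,"jaw":0.4},
  {"dz":-0.1015,"dx":0,"dy":0,"yaw":0.2,"jaw":0.4},
  {"dz":-0.1015,"dx":0,"dy":0,"yaw":0.2,"jaw":0.4},
])

```text
clock: 25.25
eef_pos: [450.6, -119.9, 23.3]
tool_rot: [3.141, -0.001, 0.152]
force: [-0.7, 0.7, 6.0]
width: 51.1
gripper_force: 63.2
```

Request:
arm_command([
  {"dz":0.005,"dx":0,"dy":0,"yaw":0,"jaw":0.4},
  {"dz":0.012,"dx":0,"dy":0,"yaw":0,"jaw":0.4},
  {"dz":0.03,"dx":0,"dy":0,"yaw":0,"jaw":0.4},
  {"dz":0.06,"dx":0,"dy":0,"yaw":0,"jaw":0.4},
  {"dz":0.095,"dx":0,"dy":0,"yaw":0,"jaw":0.4},
  {"dz":0.125,"dx":0.001,"dy":0.01,"yaw":0,"jaw":0.4},
  {"dz":0.14,"dx":0.005,"dy":0.035,"yaw":0.2,"jaw":0.4},
  {"dz":0.145,"dx":0.01,"dy":0.07,"yaw":0.4,"jaw":0.4},
  {"dz":0.145,"dx":0.016,"dy":0.112,"yaw":0.6,"jaw":0.4},
  {"dz":0.145,"dx":0.022,"dy":0.155,"yaw":0.8,"jaw":0.4},
  {"dz":0.145,"dx":0.028,"dy":0.2,"yaw":1,"jaw":0.4},
  {"dz":0.145,"dx":0.034,"dy":0.24,"yaw":1.3,"jaw":0.4},
])

```text
clock: 26.45
eef_pos: [483.4, 122.9, 168.2]
tool_rot: [-3.141, 0.001, 0.176]
force: [1.0, 0.5, -0.9]
width: 50.7
gripper_force: 62.8
```

Request:
arm_command([
  {"dz":0,"dx":0.005,"dy":0.035,"yaw":0.2,"jaw":0.4},
  {"dz":0,"dx":0.011,"dy":0.075,"yaw":0.4,"jaw":0.4},
  {"dz":0,"dx":0.017,"dy":0.115,"yaw":0.6,"jaw":0.4},
  {"dz":0,"dx":0.022,"dy":0.15,"yaw":0.7,"jaw":0.4},
  {"dz":0,"dx":0.025,"dy":0.17,"yaw":0.7,"jaw":0.4},
  {"dz":0,"dx":0.0255,"dy":0.177,"yaw":0.7,"jaw":0.4},
  {"dz":0,"dx":0.0255,"dy":0.177,"yaw":0.7,"jaw":0.4},
  {"dz":-0.02,"dx":0.0255,"dy":0.177,"yaw":0.7,"jaw":0.4},
  {"dz":-0.045,"dx":0.0255,"dy":0.177,"yaw":0.7,"jaw":0.4},
  {"dz":-0.07,"dx":0.0255,"dy":0.177,"yaw":0.7,"jaw":0.4},
  {"dz":-0.087,"dx":0.0255,"dy":0.177,"yaw":0.7,"jaw":0.4},
  {"dz":-0.087,"dx":0.0255,"dy":0.177,"yaw":0.7,"jaw":0.4},
  {"dz":-0.087,"dx":0.0255,"dy":0.177,"yaw":0.7,"jaw":0.4},
])

```text
clock: 27.75
eef_pos: [509.9, 295.5, 81.3]
tool_rot: [3.141, 0.0, 0.185]
force: [0.0, -0.8, -1.0]
width: 51.0
gripper_force: 62.7
```

```bash
python3 - <<'E'
from h import *
s=read_state();print(s['clock'],s['eef_pos'],s['width'],s['force'])
for cam in('top','scene'):
    P=cloud(cam,avg(cam,4));rect('plate',P,(515,650,-180,-40),7,15);rect('block',P,(515,650,-180,-40),30,45);rect('bay1',P,(440,610,165,265),74,86);rect('bay3',P,(410,580,325,430),74,86)
pic('scene','c6',(190,330,170,290),680)
E
```

```text
27.75 [509.93090493 295.53752087  81.28907003] 50.99862234118997 [ 0.04899002 -0.79955182 -1.03328714]
plate 583 c [ 577.2 -103. ] s [99.6 51.9] a 8.32 z [ 8.5 10.4 12.4]
block 115 c [ 576.8 -103.1] s [38.8 20.3] a 8.49 z [34.7 38.  39.8]
bay1 134 c [523.5 222. ] s [100.   51.9] a 10.74 z [77.3 80.4 82. ]
bay3 0
plate 281 c [ 572.6 -103.9] s [101.   52.8] a 7.75 z [ 9.5 11.1 12.3]
block 71 c [ 570.7 -102.3] s [37.  19.3] a 9.84 z [32.9 38.1 39.7]
bay1 196 c [523.4 232. ] s [114.9  78.8] a 6.34 z [75.1 79.  81.3]
bay3 314 c [492.9 361.3] s [101.4  80.6] a 10.27 z [75.2 79.2 81.2]
```

View pics/c6.png

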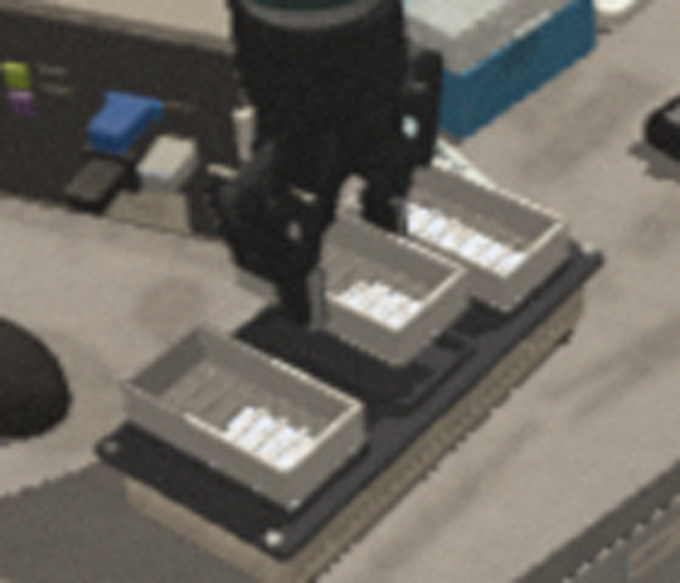

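Tray_1 hangs level over bay_2 between its neighbours. Lowering.

Request:
arm_command([
  {"dz":-0.004,"dx":0,"dy":0,"yaw":0,"jaw":0.4},
  {"dz":-0.008,"dx":0,"dy":0,"yaw":0,"jaw":0.4},
  {"dz":-0.012,"dx":0,"dy":0,"yaw":0,"jaw":0.4},
  {"dz":-0.015,"dx":0,"dy":0,"yaw":0,"jaw":0.4},
  {"dz":-0.018,"dx":0,"dy":0,"yaw":0,"jaw":0.4},
  {"dz":-0.02,"dx":0,"dy":0,"yaw":0,"jaw":0.4},
  {"dz":-0.022,"dx":0,"dy":0,"yaw":0,"jaw":0.4},
  {"dz":-0.024,"dx":0,"dy":0,"yaw":0,"jaw":0.4},
  {"dz":-0.0245,"dx":0,"dy":0,"yaw":0,"jaw":0.4},
  {"dz":-0.0245,"dx":0,"dy":0,"yaw":0,"jaw":0.4},
])

```text
clock: 29.2
eef_pos: [509.7, 297.4, 57.4]
tool_rot: [-3.141, -0.0, 0.187]
force: [-2.4, -0.7, 7.8]
width: 50.9
gripper_force: 63.8
```

Request:
arm_command([
  {"dz":0,"dx":0,"dy":0,"yaw":0,"jaw":0.7},
  {"dz":0,"dx":0,"dy":0,"yaw":0,"jaw":0.7},
  {"dz":0,"dx":0,"dy":0,"yaw":0,"jaw":0.7},
  {"dz":0,"dx":0,"dy":0,"yaw":0,"jaw":0.7},
  {"dz":0.01,"dx":0,"dy":0,"yaw":0,"jaw":0.7},
  {"dz":0.03,"dx":0,"dy":0,"yaw":0,"jaw":0.7},
  {"dz":0.06,"dx":0,"dy":0,"yaw":0,"jaw":0.7},
  {"dz":0.1,"dx":0,"dy":0,"yaw":0,"jaw":0.5},
  {"dz":0.125,"dx":-0.006,"dy":-0.025,"yaw":-1,"jaw":0},
  {"dz":0.125,"dx":-0.018,"dy":-0.07,"yaw":-3,"jaw":0},
  {"dz":0.125,"dx":-0.03,"dy":-0.115,"yaw":-5,"jaw":0},
  {"dz":0.12,"dx":-0.042,"dy":-0.16,"yaw":-7,"jaw":0},
  {"dz":0.1,"dx":-0.053,"dy":-0.205,"yaw":-9,"jaw":0},
  {"dz":0.08,"dx":-0.064,"dy":-0.245,"yaw":-9.5,"jaw":0},
  {"dz":0.06,"dx":-0.072,"dy":-0.275,"yaw":-9.5,"jaw":0},
  {"dz":0.04,"dx":-0.0746,"dy":-0.2863,"yaw":-9.5,"jaw":0},
  {"dz":0.025,"dx":-0.0746,"dy":-0.2863,"yaw":-9.5,"jaw":0},
  {"dz":0.025,"dx":-0.0746,"dy":-0.2863,"yaw":-9.5,"jaw":0},
])

```text
clock: 31.0
eef_pos: [434.2, 10.4, 80.6]
tool_rot: [-3.141, 0.002, 0.019]
force: [-0.4, -0.4, 0.3]
width: 0.1
gripper_force: 0.0
```

```bash
python3 - <<'E'
from h import *
s=read_state();print(s['clock'],s['eef_pos'],s['width'],s['force'])
for cam in('top','scene'):
    P=cloud(cam,avg(cam,4));rect('plate',P,(515,650,-180,-40),7,15)
    for n,b in (('bay1',(440,610,165,258)),('bay2',(420,600,262,335)),('bay3',(410,580,340,430))):rect(n,P,b,77,86)
    Q=P.reshape(-1,3)
pic('scene','c7',(190,390,140,290),780)
E
```

```text
31.0 [434.223306    10.36023066  80.58455426] 0.13112081709552206 [-0.40382855 -0.42521084  0.30213168]
plate 582 c [ 577.4 -102.9] s [99.9 52. ] a 8.56 z [ 8.5 10.4 12.3]
bay1 141 c [523.6 222.1] s [99.8 51.8] a 10.96 z [78.3 80.4 82.1]
bay2 143 c [509.8 299. ] s [99.7 51.9] a 10.84 z [78.3 80.3 81.9]
bay3 151 c [494.9 376.6] s [100.3  52.6] a 10.42 z [78.3 80.2 81.7]
plate 132 c [586.1 -84.1] s [46.8 96.1] a 64.67 z [ 9.5 11.  12.1]
bay1 187 c [519.5 220.4] s [101.5  53.6] a 9.81 z [77.7 79.9 81.5]
bay2 196 c [505.  297.6] s [102.1  52.9] a 10.3 z [77.7 79.9 81.2]
bay3 220 c [490.3 375.4] s [101.8  52.4] a 10.3 z [77.7 79.9 81.2]
```

View pics/c7.png

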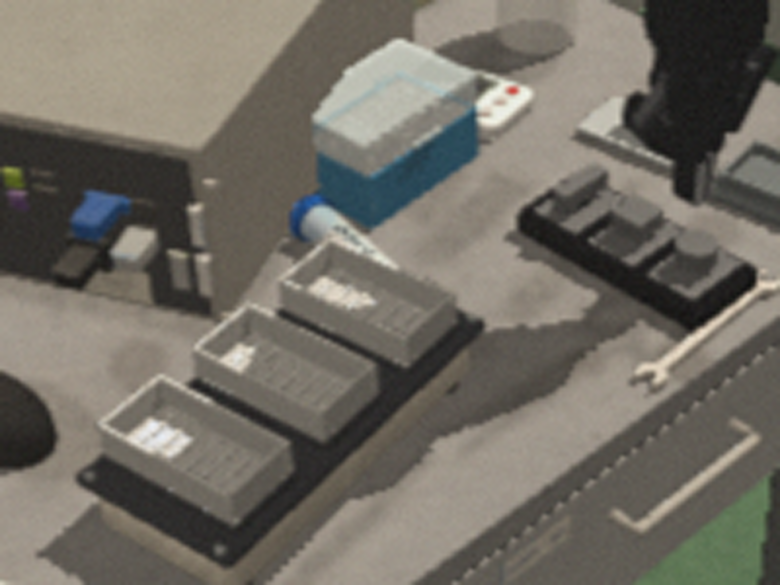

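All three trays are level in their bays (rims at z 80). Pressing the round key.

Request:
arm_command([
  {"dz":-0.015,"dx":0,"dy":0,"yaw":0,"jaw":0},
  {"dz":-0.028,"dx":0,"dy":0,"yaw":0,"jaw":0},
  {"dz":-0.034,"dx":0,"dy":0,"yaw":0,"jaw":0},
  {"dz":-0.037,"dx":0,"dy":0,"yaw":0,"jaw":0},
  {"dz":-0.039,"dx":0,"dy":0,"yaw":0,"jaw":0},
  {"dz":-0.041,"dx":0,"dy":0,"yaw":0,"jaw":0},
  {"dz":-0.0425,"dx":0,"dy":0,"yaw":0,"jaw":0},
  {"dz":-0.0425,"dx":0,"dy":0,"yaw":0,"jaw":0},
  {"dz":-0.0425,"dx":0,"dy":0,"yaw":0,"jaw":0},
])

```text
clock: 32.35
eef_pos: [434.8, 11.2, 39.7]
tool_rot: [-3.141, -0.0, 0.021]
force: [-2.0, -0.1, 12.6]
width: -0.1
gripper_force: 6.3
```

Force is well above the spring's, so the key bottomed out. Next, the square key.

Request:
arm_command([
  {"dz":0.005,"dx":0,"dy":0,"yaw":0,"jaw":0},
  {"dz":0.015,"dx":0,"dy":0,"yaw":0,"jaw":0},
  {"dz":0.03,"dx":0,"dy":0,"yaw":0,"jaw":0},
  {"dz":0.03,"dx":0.015,"dy":0,"yaw":0,"jaw":0},
  {"dz":0.03,"dx":0.035,"dy":0.001,"yaw":0,"jaw":0},
  {"dz":0.03,"dx":0.052,"dy":0.001,"yaw":0,"jaw":0},
  {"dz":0.03,"dx":0.052,"dy":0.001,"yaw":0,"jaw":0},
  {"dz":0.03,"dx":0.052,"dy":0.001,"yaw":0,"jaw":0},
  {"dz":0.018,"dx":0.052,"dy":0.001,"yaw":0,"jaw":0},
  {"dz":0.01,"dx":0.052,"dy":0.001,"yaw":0,"jaw":0},
  {"dz":0.006,"dx":0.052,"dy":0.001,"yaw":0,"jaw":0},
  {"dz":0.003,"dx":0.052,"dy":0.001,"yaw":0,"jaw":0},
  {"dz":0.001,"dx":0.052,"dy":0.001,"yaw":0,"jaw":0},
  {"dz":0,"dx":0.052,"dy":0.001,"yaw":0,"jaw":0},
  {"dz":0,"dx":0.052,"dy":0.001,"yaw":0,"jaw":0},
  {"dz":0,"dx":0.052,"dy":0.001,"yaw":0,"jaw":0},
])

```text
clock: 33.95
eef_pos: [485.6, 12.2, 39.7]
tool_rot: [-3.14, 0.002, 0.021]
force: [-5.2, 0.4, 13.5]
width: -0.1
gripper_force: 7.2
```

Request:
arm_command([
  {"dz":0.005,"dx":0,"dy":0,"yaw":0,"jaw":0},
  {"dz":0.015,"dx":0,"dy":0,"yaw":0,"jaw":0},
  {"dz":0.03,"dx":0,"dy":0,"yaw":0,"jaw":0},
  {"dz":0.03,"dx":0.015,"dy":0,"yaw":0,"jaw":0},
  {"dz":0.03,"dx":0.035,"dy":0.001,"yaw":0,"jaw":0},
  {"dz":0.03,"dx":0.0515,"dy":0.001,"yaw":0,"jaw":0},
  {"dz":0.03,"dx":0.0515,"dy":0.001,"yaw":0,"jaw":0},
  {"dz":0.03,"dx":0.0515,"dy":0.001,"yaw":0,"jaw":0},
  {"dz":0.018,"dx":0.0515,"dy":0.001,"yaw":0,"jaw":0},
  {"dz":0.01,"dx":0.0515,"dy":0.001,"yaw":0,"jaw":0},
  {"dz":0.006,"dx":0.0515,"dy":0.001,"yaw":0,"jaw":0},
  {"dz":0.003,"dx":0.0515,"dy":0.001,"yaw":0,"jaw":0},
  {"dz":0.001,"dx":0.0515,"dy":0.001,"yaw":0,"jaw":0},
  {"dz":0,"dx":0.0515,"dy":0.001,"yaw":0,"jaw":0},
  {"dz":0,"dx":0.0515,"dy":0.001,"yaw":0,"jaw":0},
  {"dz":0,"dx":0.0515,"dy":0.001,"yaw":0,"jaw":0},
])

```text
clock: 35.55
eef_pos: [537.1, 13.1, 39.7]
tool_rot: [-3.14, 0.002, 0.021]
force: [-6.4, 0.8, 13.1]
width: -0.1
gripper_force: 6.6
```

All three keys bottomed. Rising, then hovering above the cover.

Request:
arm_command([
  {"dz":0.005,"dx":0,"dy":0,"yaw":0,"jaw":0},
  {"dz":0.02,"dx":0,"dy":0,"yaw":0,"jaw":0},
  {"dz":0.05,"dx":0,"dy":0,"yaw":0,"jaw":0.3},
  {"dz":0.08,"dx":0,"dy":0,"yaw":0,"jaw":0.5},
  {"dz":0.11,"dx":0.008,"dy":-0.025,"yaw":2,"jaw":0.5},
  {"dz":0.11,"dx":0.02,"dy":-0.06,"yaw":4,"jaw":0.5},
  {"dz":0.11,"dx":0.032,"dy":-0.095,"yaw":6,"jaw":0.5},
  {"dz":0.11,"dx":0.0395,"dy":-0.1178,"yaw":7.3,"jaw":0.5},
  {"dz":0.11,"dx":0.0395,"dy":-0.1178,"yaw":7.3,"jaw":0.5},
  {"dz":0.11,"dx":0.0395,"dy":-0.1178,"yaw":7.3,"jaw":0.5},
  {"dz":0.11,"dx":0.0395,"dy":-0.1178,"yaw":7.3,"jaw":0.5},
])

```text
clock: 36.65
eef_pos: [577.8, -103.1, 148.5]
tool_rot: [-3.14, 0.0, 0.15]
force: [-1.0, -0.6, 0.5]
width: 42.4
gripper_force: 0.0
```

```bash
python3 - <<'E'
from h import *
s=read_state();print(s['clock'],s['eef_pos'],s['width'],s['force'])
for cam in('top','scene'):
    P=cloud(cam,avg(cam,4));rect('plate',P,(515,650,-180,-40),7,15);rect('block',P,(515,650,-180,-40),30,45)
    rect('stand',P,(370,530,-180,-60),7,30)
    for i,x in enumerate((435,487,539)): rect('key%d'%i,P,(x-24,x+24,-20,70),38,52)
pic('scene','c8',(290,450,110,230),680)
E
```

```text
36.65 [ 577.80849111 -103.14444887  148.51467944] 42.44550904128463 [-1.02894118 -0.59308865  0.4856381 ]
plate 155 c [576.2 -89. ] s [100.1  25.7] a 0.95 z [ 8.8 10.5 12.5]
block 60 c [573.4 -97.2] s [19.9 28. ] a 64.99 z [33.4 37.7 39.9]
stand 2
key0 72 c [439.8   9.9] s [28.6 17.9] a 80.03 z [44.  46.2 48. ]
key1 116 c [487.   11.4] s [26.2 26.4] a 0.46 z [44.3 46.5 48.3]
key2 96 c [538.2  14.3] s [12.8 43.9] a 0.23 z [42.8 46.2 48.1]
plate 278 c [ 572.4 -103.9] s [100.4  53.1] a 8.21 z [ 9.7 11.  12.2]
block 72 c [ 571.8 -102.8] s [38.8 19.2] a 14.15 z [32.7 37.7 39.5]
stand 709 c [ 460.7 -116.9] s [144.3  66.2] a 9.69 z [10.2 15.1 22. ]
key0 89 c [429.4   9.6] s [26.2 28.1] a 42.26 z [40.8 46.5 47.9]
key1 96 c [482.4  10.3] s [29.  28.1] a 88.15 z [40.4 46.4 48.1]
key2 88 c [534.1  12.6] s [14.9 45.4] a 0.63 z [39.8 45.8 47.5]
```

View pics/c8.png

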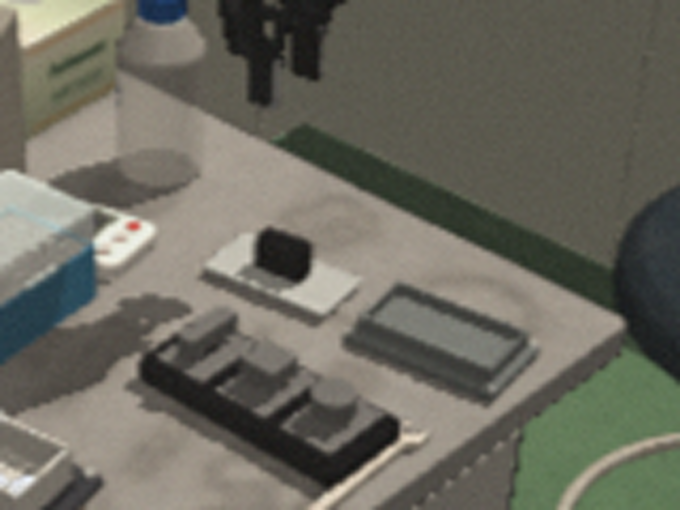

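The cover lies at the same spot, the stand is empty and the keys are up. Gripping the cover.

Request:
arm_command([
  {"dz":-0.035,"dx":0,"dy":0,"yaw":0,"jaw":0.5},
  {"dz":-0.075,"dx":0,"dy":0,"yaw":0,"jaw":0.5},
  {"dz":-0.105,"dx":0,"dy":0,"yaw":0,"jaw":0.5},
  {"dz":-0.125,"dx":0,"dy":0,"yaw":0,"jaw":0.5},
  {"dz":-0.1335,"dx":0,"dy":0,"yaw":0,"jaw":0.5},
  {"dz":-0.1335,"dx":0,"dy":0,"yaw":0,"jaw":0.5},
  {"dz":-0.1335,"dx":0,"dy":0,"yaw":0,"jaw":0.35},
  {"dz":-0.1335,"dx":0,"dy":0,"yaw":0,"jaw":0.2},
  {"dz":-0.1335,"dx":0,"dy":0,"yaw":0,"jaw":0.1},
  {"dz":-0.1335,"dx":0,"dy":0,"yaw":0,"jaw":0.1},
  {"dz":-0.1335,"dx":0,"dy":0,"yaw":0,"jaw":0.1},
  {"dz":-0.1335,"dx":0,"dy":0,"yaw":0,"jaw":0.1},
])

```text
clock: 38.3
eef_pos: [579.1, -105.1, 16.8]
tool_rot: [3.141, -0.003, 0.148]
force: [-0.4, -1.1, 6.9]
width: 19.1
gripper_force: 60.4
```

Request:
arm_command([
  {"dz":0.01,"dx":0,"dy":0,"yaw":0,"jaw":0.1},
  {"dz":0.03,"dx":0,"dy":0,"yaw":0,"jaw":0.1},
  {"dz":0.055,"dx":0,"dy":0,"yaw":0,"jaw":0.1},
  {"dz":0.06,"dx":-0.015,"dy":-0.002,"yaw":0,"jaw":0.1},
  {"dz":0.06,"dx":-0.045,"dy":-0.006,"yaw":0,"jaw":0.1},
  {"dz":0.06,"dx":-0.08,"dy":-0.01,"yaw":0,"jaw":0.1},
  {"dz":0.06,"dx":-0.11,"dy":-0.015,"yaw":0,"jaw":0.1},
  {"dz":0.055,"dx":-0.1263,"dy":-0.0168,"yaw":0,"jaw":0.1},
  {"dz":0.045,"dx":-0.1263,"dy":-0.0168,"yaw":0,"jaw":0.1},
  {"dz":0.04,"dx":-0.1263,"dy":-0.0168,"yaw":0,"jaw":0.1},
  {"dz":0.04,"dx":-0.1263,"dy":-0.0168,"yaw":0,"jaw":0.1},
])

```text
clock: 39.4
eef_pos: [453.0, -121.3, 54.7]
tool_rot: [-3.141, -0.001, 0.149]
force: [0.2, 0.8, -1.7]
width: 18.7
gripper_force: 59.4
```

```bash
python3 - <<'E'
from h import *
s=read_state();print(s['clock'],s['eef_pos'],s['width'],s['force'])
for cam in('top','scene'):
    P=cloud(cam,avg(cam,4));rect('plate',P,(370,530,-180,-60),44,56)
pic('scene','c9',(330,450,130,230),680)
E
```

```text
39.4 [ 452.98932461 -121.2970127    54.69855533] 18.660059907677624 [ 0.20162432  0.82249251 -1.69062885]
plate 133 c [ 477.4 -100.4] s [38.9 80.5] a 62.23 z [46.8 48.5 50.5]
plate 327 c [ 446.9 -120.8] s [102.4  54.4] a 8.15 z [48.5 49.6 50.8]
```

View pics/c9.png

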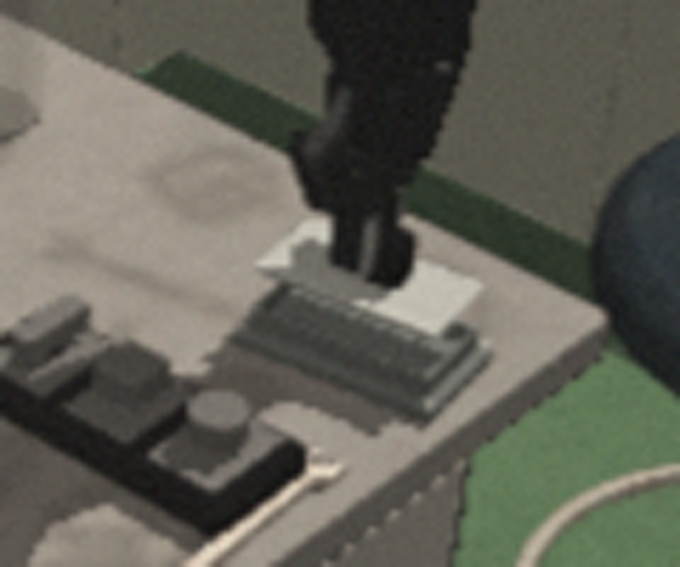

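The cover is centred over the stand. Lowering.

Request:
arm_command([
  {"dz":-0.006,"dx":0,"dy":0,"yaw":0,"jaw":0.1},
  {"dz":-0.012,"dx":0,"dy":0,"yaw":0,"jaw":0.1},
  {"dz":-0.016,"dx":0,"dy":0,"yaw":0,"jaw":0.1},
  {"dz":-0.019,"dx":0,"dy":0,"yaw":0,"jaw":0.1},
  {"dz":-0.021,"dx":0,"dy":0,"yaw":0,"jaw":0.1},
  {"dz":-0.023,"dx":0,"dy":0,"yaw":0,"jaw":0.1},
  {"dz":-0.0245,"dx":0,"dy":0,"yaw":0,"jaw":0.1},
  {"dz":-0.0245,"dx":0,"dy":0,"yaw":0,"jaw":0.1},
])

```text
clock: 40.65
eef_pos: [451.6, -121.6, 32.7]
tool_rot: [-3.141, -0.002, 0.148]
force: [-4.8, 0.6, 24.4]
width: 19.1
gripper_force: 62.8
```

Request:
arm_command([
  {"dz":0,"dx":0,"dy":0,"yaw":0,"jaw":0.5},
  {"dz":0,"dx":0,"dy":0,"yaw":0,"jaw":0.5},
  {"dz":0,"dx":0,"dy":0,"yaw":0,"jaw":0.5},
  {"dz":0,"dx":0,"dy":0,"yaw":0,"jaw":0.5},
  {"dz":0.01,"dx":0,"dy":0,"yaw":0,"jaw":0.5},
  {"dz":0.04,"dx":0,"dy":0,"yaw":0,"jaw":0.5},
  {"dz":0.08,"dx":0,"dy":0,"yaw":0,"jaw":0.5},
  {"dz":0.12,"dx":0,"dy":0,"yaw":0,"jaw":0.5},
  {"dz":0.16,"dx":0,"dy":-0.02,"yaw":0,"jaw":0.5},
  {"dz":0.18,"dx":-0.01,"dy":-0.06,"yaw":0,"jaw":0.5},
  {"dz":0.18,"dx":-0.025,"dy":-0.105,"yaw":0,"jaw":0.5},
  {"dz":0.18,"dx":-0.04,"dy":-0.15,"yaw":0,"jaw":0.5},
  {"dz":0.18,"dx":-0.055,"dy":-0.195,"yaw":0,"jaw":0.5},
  {"dz":0.18,"dx":-0.06,"dy":-0.23,"yaw":0,"jaw":0.5},
  {"dz":0.18,"dx":-0.06,"dy":-0.23,"yaw":0,"jaw":0.5},
  {"dz":0.18,"dx":-0.06,"dy":-0.23,"yaw":0,"jaw":0.5},
  {"dz":0.18,"dx":-0.06,"dy":-0.23,"yaw":0,"jaw":0.5},
])

```text
clock: 42.35
eef_pos: [392.0, -349.9, 210.8]
tool_rot: [-3.14, 0.0, 0.15]
force: [-0.0, 0.2, 0.0]
width: 43.0
gripper_force: 0.0
```

```bash
python3 - <<'E'
from h import *
s=read_state();print(s['clock'],s['eef_pos'],s['width'],s['force'])
for cam in('top','scene'):
    P=cloud(cam,avg(cam,4));rect('plate',P,(370,530,-180,-60),23,32);rect('block',P,(370,530,-180,-60),46,62)
    for n,b in (('bay1',(440,610,165,258)),('bay2',(420,600,262,335)),('bay3',(410,580,340,430))):rect(n,P,b,77,86)
    for i,x in enumerate((435,487,539)): rect('key%d'%i,P,(x-24,x+24,-20,70),38,52)
pic('scene','c10',(190,450,110,290),800)
E
```

```text
42.35 [ 392.00980577 -349.91654101  210.75585184] 42.9973891766701 [-0.04111558  0.16770296  0.03540147]
plate 623 c [ 450.1 -119.8] s [100.2  51.9] a 8.87 z [24.4 26.3 28.2]
block 115 c [ 450.1 -119.9] s [38.9 20.3] a 8.77 z [50.9 53.6 55.8]
bay1 141 c [523.6 222.1] s [99.9 51.9] a 10.99 z [78.3 80.2 81.8]
bay2 145 c [509.8 299. ] s [99.9 52.2] a 10.63 z [78.2 80.  81.9]
bay3 152 c [495.1 376.6] s [100.3  52.2] a 10.86 z [78.2 80.3 81.9]
key0 105 c [435.1  10.7] s [28.6 25.9] a 89.39 z [43.9 46.3 48.4]
key1 116 c [486.9  11.3] s [26.4 26.1] a 89.17 z [43.9 45.9 47.9]
key2 95 c [538.1  14.3] s [44.  12.8] a 90.0 z [43.3 46.1 47.8]
plate 339 c [ 444.8 -120.7] s [100.6  54.1] a 8.87 z [25.6 27.1 28.3]
block 88 c [ 443.7 -120.3] s [38.4 19.9] a 8.62 z [47.9 53.6 55.7]
bay1 183 c [519.4 220.5] s [101.1  53.5] a 11.08 z [77.6 80.1 81.2]
bay2 194 c [504.8 297.7] s [100.5  53. ] a 10.9 z [77.7 80.  81.4]
bay3 219 c [490.4 375.1] s [100.6  53.2] a 10.42 z [77.8 79.9 81.2]
key0 89 c [429.3   9.6] s [26.3 29.1] a 41.7 z [40.6 46.5 47.6]
key1 95 c [482.4  10.4] s [27.1 27.6] a 0.85 z [40.7 46.4 47.8]
key2 85 c [534.6  12.4] s [15.6 46.5] a 3.1 z [40.  45.8 47.9]
```

View pics/c10.png

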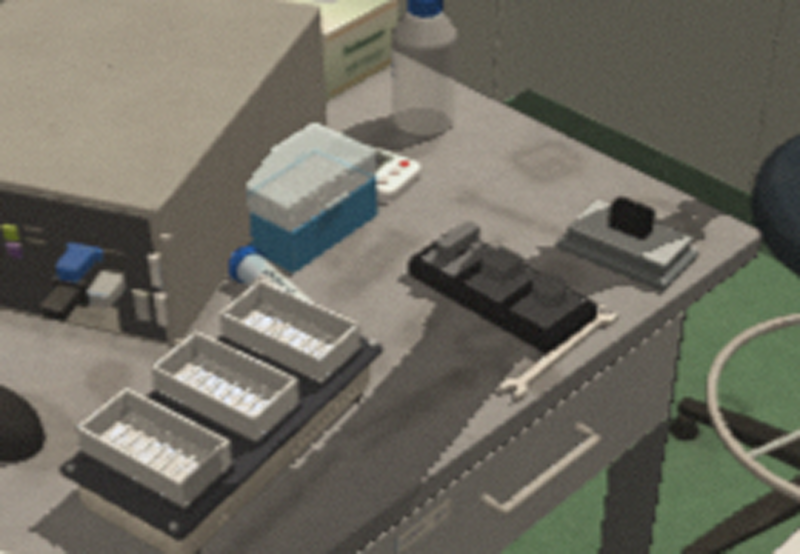

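The three trays sit level in their bays, the cover lies flat on the stand (plate at z 26, block top at z 54), and the keys are up. Handing in.

```bash
python3 -c "
from cell import *
print(finish_job())"
```

```text
the job is handed in; nothing more can be done
None
```

The job is done and handed in at about 43 s: all three trays are seated level in their own bays, the round, square and bar keys were pressed in that order and are back up, and the cover lies flat on the empty stand.

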